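# Open the larger parts pot and lay its lid on the cork mat

### The job

Open the larger of the two lidded steel parts pots: lift its lid off and set it down gently, flat with the knob up and wholly on the square cork mat. Leave the pot standing where it is, and leave the smaller pot with its lid on where it stands.

Things in the scene. Friction and masses are not known exactly. Their poses are not given: they have to be found in the camera images.
- large_lid_knob (a point): Loose 0.15 kg lid of the larger pot: bare pale steel disc 104 mm across, upright black cylindrical knob (diameter 30, 34 tall) in its middle. Point: centre of the knob, on the lid's axis; z up. Knob from 17 mm below to 17 above it; disc's top face 22 to 25 below; its edge rests on the pot's rim 29 below; a flat spigot 84 mm across, 3 mm play in the pot, ends 35 below: on a flat surface the lid stands on it.
- large_pot: Larger pot: plain round steel pot, 99 mm across its rim and 65 mm tall, wall 3 mm, about 0.9 kg, standing loose on the chest's top with two bolts in it. Origin at the centre of its underside, z up.
- lid_mat: Square cork mat, 160 x 160 mm, 5 mm thick, fixed flat on the chest's top. Origin at the centre of its underside; x and y along its edges, z up; its upper face is 5 mm above the origin.
- small_lid_knob (a point): Knob of the smaller pot's lid (to be left alone): same steel pot, 65 mm tall but 75 mm across its rim, with an 80 mm lid of the same make and the same black knob, 30 mm in diameter and 34 mm tall. The point is the centre of the knob, half-way up, z up.

How it is judged:
On the way:
1. the large lid is lifted clear above the larger pot's rim (z of large_lid_knob in the frame of large_pot above 0.105 m and horizontal distance between large_lid_knob and large_pot below 0.05 m), for 0.1 s.
At the end, for the whole second after the job is handed in: The large lid lies still and flat (7 degrees), knob up, on the cork mat, its centre within 33 mm of the mat's centre along each edge; the larger pot stands upright within 30 mm of its start; the smaller pot's lid is still on it, upright, within 20 mm of its start (x of large_lid_knob in the frame of lid_mat between -0.033 and 0.033 m and y of large_lid_knob in the frame of lid_mat between -0.033 and 0.033 m and z of large_lid_knob in the frame of lid_mat between 0.034 and 0.046 m and angle between each of large_lid_knob, large_pot, small_lid_knob's own z axis and vertical below 0.12 rad and linear speed of large_lid below 0.02 m/s and distance of large_pot from where it was at the start of the episode below 0.03 m and distance of small_lid_knob from where it was at the start of the episode below 0.02 m); the robot touches nothing.
It fails at once if the large lid is dropped: it moves faster than 0.6 m/s when its knob's centre is less than 70 mm above the chest's top (height (world z) of large_lid_knob below 0.07 m and linear speed of large_lid above 0.6 m/s).
It fails at once if the larger pot is tipped by more than 20 degrees (angle between large_pot's own z axis and vertical above 0.35 rad).
It fails at once if the smaller pot's lid is moved by more than 30 mm (distance of small_lid_knob from where it was at the start of the episode above 0.03 m).
It also fails if it takes over 32 s, if anything falls off the work surface, if the arm or the gripper's body presses on something with over 40 N, if the wrist force passes 120 N, or if a joint passes its speed limit or range.

### The arm

A 7-joint arm with a two-finger parallel gripper is mounted at the origin on a cart in front of the work surface, level with it; the furniture and walls round the work are solid. World frame = base frame: x ahead of the robot, y to its left, z up, the work surface at z = 0. Lengths are in m, angles in rad, forces in N, time in s.
With the tool pointing down it reaches from about 0.4 to 0.85 m from the base axis. Payload 10.4 kg.
Tool frame: the origin (TCP) lies between the finger pads; the fingertips stand 11 mm ahead of it and the grasp point (between the pads) lies 8 mm behind it (tip_reach is the distance from the TCP to the fingertips, in m); z points along the fingers, y is the line along which they close (so a half turn about z gives the same grasp; the last joint's range is limited). The gripper opens to 85 mm and grips with 20 to 120 N. Pads are 22 mm wide; open, the fingers measure 114 mm over their backs; the gripper's body (76 mm by 85 mm) begins 54 mm behind the grasp point. The pads swing forward as they close: fully open they stand 13 mm farther back than shut.
Start: joints at [1.109, 0.332, -0.065, 1.46, 0.022, 1.35, -0.088], TCP at [0.266, -0.566, 0.242] pointing down, gripper open.
Joint ranges: [-2.6, 2.6], [-0.5, 2.12], [-1.47, 1.34], [0.16, 2.42], [-1.27, 4.41], [0.06, 2.06], [-2.6, 2.6]. Speed limits (rad/s): [2.22, 2.22, 2.79, 2.79, 3.14, 3.14, 3.14].

### API

Orientations are given as a unit quaternion [x, y, z, w].
In Python, from workcell import * gives the robot as it stands.
- The arm moves only by the shell command python3 -m inch 'ROWS' [OPENING] [FORCE]. ROWS is JSON, a list of rows, each an object with "slide": the shift along the world's x, y, z in m, a list of three; "yaw": the turn about the world's z in rad. A call has 1 to 20 rows; each row is the pose to reach, as a shift and turn from the pose commanded when the call began; what a row does not reach only later rows make up. A row lasts 1/12 s, in which the tool goes at most 41.7 mm and 7.16 degrees, less where a joint would pass 70% of its speed; a pose out of reach is approached as far as the arm can. A call with a gripper value outside its range is refused whole. OPENING is the closure in counts, from 0 (fully open) to 255 (shut), set as the call begins (- or left out, the last holds). The fingers move at their own pace and stop on an object; FORCE is the grip in N (left out, the last holds). Time passes only in rows, so rows that repeat a pose let the fingers close. It gives the time, the measured TCP pose, the force, the opening and the grip force at its end, in the units of the state.
- get_obs(): the state, without advancing time (a new reading comes with each control period).
- camera(name): name is "scene" or "top" or "wrist"; returns a dict with "frame" (420x560x3 uint8, red, green, blue), "fx", "fy", "cx", "cy" (pixels), "k1" (the pictures are not rectified: a ray, as slopes to the right and down, at radius r is drawn at 1 + k1 r^2 times it, then the intrinsics apply), "extrinsics" (4x4, takes a point from world to camera coordinates). Camera axes: x right, y down, z forward; pixel columns grow to the right and rows downward; lengths in m; the calibration is good to about 2 mm. A picture is of the moment at which its call begins. There is no depth.
- hand_in(): hands the job in; it is judged then, once.
The state is a dict: "clock": time; "joint_pos": joint angles; "joint_velocities": joint speeds; "tau": joint torques, N m; "position": TCP position; "ee_rot": TCP orientation; "ft_force": force on the tool from outside, world axes, zero at the start; "torque": the same for the moment, N m; "grip_width": opening from 0.0 (shut) to 1.0 (fully open); "grasp_force": force on a finger pad.
Only numpy, scipy, OpenCV 4.12 (cv2) and the standard library are available. Lean on these libraries where they do the work, as an engineer would, in place of code of your own. Each camera call takes 0.05 s, during which the arm holds its last target. There are 200 camera calls.

## Working session

There is one attempt and no reset: what is moved stays moved. The work goes in short steps, Python scripts to look and compute and a shell command to move; the robot and the scene stay as the last step left them, time stands still between calls to the robot, and variables do not carry over. Pictures are saved under pics/ and viewed, at most 10 in all, crops included, and the job is handed in when it is done.

```bash
mkdir -p pics
cat > h.py <<'E'
from workcell import *
import numpy as np, cv2
def ray(c,u,v):
    K=np.array([[c["fx"],0,c["cx"]],[0,c["fy"],c["cy"]],[0,0,1.]])
    d=np.array([(u-c["cx"])/c["fx"],(v-c["cy"])/c["fy"]]); s=d.copy()
    for _ in range(30): s=d/(1+c["k1"]*(s@s))
    E=np.array(c["extrinsics"]); R=E[:3,:3]
    return -R.T@E[:3,3], R.T@np.array([s[0],s[1],1])
def onplane(c,u,v,z):
    o,d=ray(c,u,v); return o+d*(z-o[2])/d[2]
E
python3 - <<'E'
from h import *
a=camera("scene");b=camera("top")
import pickle;pickle.dump((a,b),open("c.pkl","wb"))
for n,c in(("scene",a),("top",b)):
    cv2.imwrite(f"pics/{n}0.png",c["frame"][:,:,::-1]); print(n,ray(c,280,210),c["k1"],c["fx"])
o=get_obs();print(o["position"],o["ee_rot"],o["grip_width"],o["clock"])
E
```

```text
scene (array([0.14707053, 0.56866433, 0.66609353]), array([ 0.37362056, -0.64637397, -0.66537729])) -0.024960469341403748 474.5950129352814
top (array([ 0.41013195, -0.00967388,  1.11718267]), array([ 0.06237914,  0.01709246, -0.9979662 ])) -0.1969782347849526 530.6778350897196
[ 0.26538914 -0.5655059   0.24161298] [ 9.76024132e-01  2.17661430e-01 -1.71939435e-04 -6.05439577e-04] 1.0005944403432774 0.1
```

View pics/top0.png

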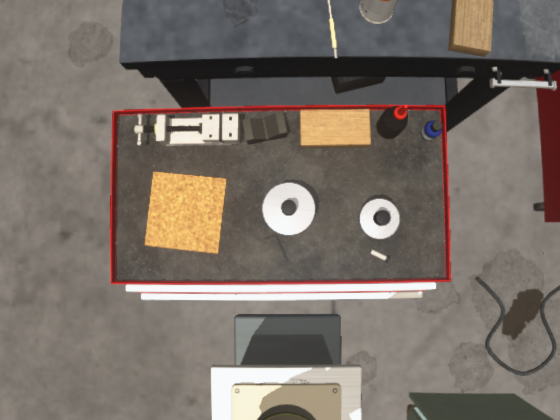

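View pics/scene0.png

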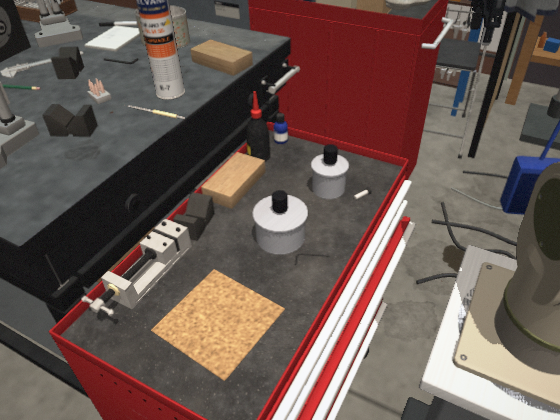

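Top view: mat around (186,212), large lid around (289,208) with its knob at (289,207), small lid around (380,218). The scene view agrees: large knob (279,203), mat (218,322).

Run:
```python
from h import *
import pickle
a,b=pickle.load(open("c.pkl","rb"))
f=b["frame"]; hsv=cv2.cvtColor(f,cv2.COLOR_RGB2HSV)
w=((hsv[...,1]<50)&(hsv[...,2]>140)).astype(np.uint8)
m=((hsv[...,1]>80)&(hsv[...,2]>120)&(hsv[...,0]>8)&(hsv[...,0]<25)).astype(np.uint8)
def big(mask,x0,x1,y0,y1):
    k=np.zeros_like(mask);k[y0:y1,x0:x1]=mask[y0:y1,x0:x1]
    return max(cv2.findContours(k,cv2.RETR_EXTERNAL,cv2.CHAIN_APPROX_NONE)[0],key=cv2.contourArea)
for nm,x0,x1 in(("large",250,330),("small",345,410)):
    c=big(w,x0,x1,170,250); P=np.array([onplane(b,u,v,.071)[:2] for u,v in c[:,0]],np.float32)
    print(nm,cv2.minEnclosingCircle(P),cv2.fitEllipse(P))
c=big(m,120,250,150,270); P=np.array([onplane(b,u,v,.005)[:2] for u,v in c[:,0]],np.float32)
print("mat",cv2.minAreaRect(P))
# scene: black knob
g=a["frame"].max(2); k=(g<45).astype(np.uint8)
c=big(k,262,298,185,213); x,y,ww,hh=cv2.boundingRect(c);print("knob px",x,y,ww,hh)
print(onplane(a,x+ww/2-.5,y+hh/2,.094))
cv2.imwrite("pics/top.png",cv2.resize(f[100:290,100:460][:,:,::-1],None,fx=2,fy=2))
```

```text
large ((0.47855138778686523, -0.007905898615717888), 0.052611447870731354) ((0.4785655736923218, -0.007998582907021046), (0.10255593061447144, 0.10359345376491547), 172.8763427734375)
small ((0.45692017674446106, -0.1880592256784439), 0.04032457619905472) ((0.4569830000400543, -0.1881675273180008), (0.0783567801117897, 0.07873136550188065), 174.3207550048828)
mat ((0.4781520366668701, 0.21166934072971344), (0.16282440721988678, 0.1628313809633255), 83.52050018310547)
knob px 272 191 15 22
[ 0.48057782 -0.00575295  0.094     ]
```

Large lid at (0.479, -0.007), mat at (0.478, 0.212). I'll go above the lid and check with the wrist camera.

```bash
python3 -m inch '[{"slide":[0.005,0.013,0],"yaw":0},{"slide":[0.015,0.04,0],"yaw":0},{"slide":[0.027,0.071,0],"yaw":0},{"slide":[0.04,0.105,0],"yaw":0},{"slide":[0.053,0.14,0],"yaw":0},{"slide":[0.067,0.175,0],"yaw":0},{"slide":[0.08,0.21,0],"yaw":0},{"slide":[0.093,0.245,0],"yaw":0},{"slide":[0.107,0.28,0],"yaw":0},{"slide":[0.12,0.315,0],"yaw":0},{"slide":[0.133,0.35,0],"yaw":0},{"slide":[0.147,0.385,0],"yaw":0},{"slide":[0.16,0.42,0],"yaw":0},{"slide":[0.173,0.455,0],"yaw":0},{"slide":[0.187,0.49,0],"yaw":0},{"slide":[0.198,0.52,0],"yaw":0},{"slide":[0.207,0.543,0],"yaw":0},{"slide":[0.213,0.557,0],"yaw":0},{"slide":[0.213,0.558,0],"yaw":0},{"slide":[0.213,0.558,0],"yaw":0}]' 0 30
python3 - <<'E'
from h import *
c=camera("wrist");cv2.imwrite("pics/w1.png",c["frame"][:,:,::-1])
print(get_obs()["position"],c["extrinsics"])
f=c["frame"];hsv=cv2.cvtColor(f,cv2.COLOR_RGB2HSV)
w=((hsv[...,1]<50)&(hsv[...,2]>140)).astype(np.uint8)
for k in cv2.findContours(w,cv2.RETR_EXTERNAL,cv2.CHAIN_APPROX_NONE)[0]:
    if cv2.contourArea(k)>3000:
        P=np.array([onplane(c,u,v,.071)[:2] for u,v in k[:,0]],np.float32);print(cv2.boundingRect(k),cv2.minEnclosingCircle(P))
E
```

```text
clock: 1.77
position: [0.4784, -0.0073, 0.242]
ee_rot: [0.976, 0.218, -0.0, -0.0]
ft_force: [-0.5, -0.6, 0.3]
grip_width: 0.999
grasp_force: 0.0
[ 0.47824335 -0.00838903  0.24202543] [[ 4.26785274e-01 -9.04352635e-01 -8.00864919e-04 -2.10905791e-01]
 [-8.56596845e-01 -4.04531846e-01  3.20305838e-01  3.65296054e-01]
 [-2.89993404e-01 -1.36015796e-01 -9.47313849e-01  5.18105278e-01]
 [ 0.00000000e+00  0.00000000e+00  0.00000000e+00  1.00000000e+00]]
(0, 183, 163, 190) ((0.234487846493721, 0.16168734431266785), 0.15180738270282745)
(228, 129, 104, 101) ((0.4814479351043701, -0.009072596207261086), 0.05201190337538719)
```

View pics/w1.png

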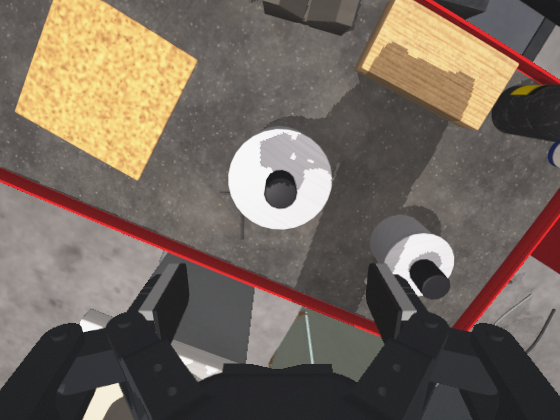

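The wrist view shows the large lid at (280,179), i.e. (0.480,-0.008), agreeing within 3 mm. Descending to grasp height.

```bash
python3 -m inch '[{"slide":[0.001,0,-0.012],"yaw":0},{"slide":[0.001,0,-0.035],"yaw":0},{"slide":[0.001,0,-0.062],"yaw":0},{"slide":[0.001,0,-0.09],"yaw":0},{"slide":[0.001,0,-0.115],"yaw":0},{"slide":[0.001,0,-0.135],"yaw":0},{"slide":[0.001,0,-0.147],"yaw":0},{"slide":[0.001,0,-0.153],"yaw":0},{"slide":[0.001,0,-0.153],"yaw":0},{"slide":[0.001,0,-0.153],"yaw":0}]' 0 40
python3 -m inch '[{"slide":[0,0,0],"yaw":0},{"slide":[0,0,0],"yaw":0},{"slide":[0,0,0],"yaw":0},{"slide":[0,0,0],"yaw":0},{"slide":[0,0,0],"yaw":0},{"slide":[0,0,0],"yaw":0},{"slide":[0,0,0],"yaw":0},{"slide":[0,0,0],"yaw":0},{"slide":[0,0,0],"yaw":0},{"slide":[0,0,0],"yaw":0},{"slide":[0,0,0],"yaw":0},{"slide":[0,0,0],"yaw":0}]' 255 40
```

```text
clock: 2.65
position: [0.4799, -0.0081, 0.0899]
ee_rot: [0.976, 0.217, 0.0, 0.0]
ft_force: [-0.2, -0.0, -0.5]
grip_width: 1.0
grasp_force: 0.0
clock: 3.65
position: [0.4799, -0.0078, 0.0899]
ee_rot: [0.976, 0.218, 0.0, 0.0]
ft_force: [-2.2, 0.5, 5.5]
grip_width: 0.339
grasp_force: 39.2
```

Gripped at 29 mm, which is the knob. Lifting gently.

```bash
python3 -m inch '[{"slide":[0,0,0.003],"yaw":0},{"slide":[0,0,0.008],"yaw":0},{"slide":[0,0,0.015],"yaw":0},{"slide":[0,0,0.025],"yaw":0},{"slide":[0,0,0.037],"yaw":0},{"slide":[0,0,0.05],"yaw":0},{"slide":[0,0,0.062],"yaw":0},{"slide":[0,0,0.072],"yaw":0},{"slide":[0,0,0.08],"yaw":0},{"slide":[0,0,0.08],"yaw":0},{"slide":[0,0,0.08],"yaw":0}]'
python3 - <<'E'
from h import *
c=camera("scene");cv2.imwrite("pics/s1.png",c["frame"][:,:,::-1]);o=get_obs();print(o["ft_force"],o["position"])
E
```

```text
clock: 4.57
position: [0.4797, -0.0079, 0.1696]
ee_rot: [0.976, 0.218, 0.0, 0.0]
ft_force: [0.4, 0.1, -1.9]
grip_width: 0.335
grasp_force: 39.5
[-1.60787126  0.31372778 -1.64221833] [ 0.47934007 -0.007859    0.16902605]
```

View pics/s1.png

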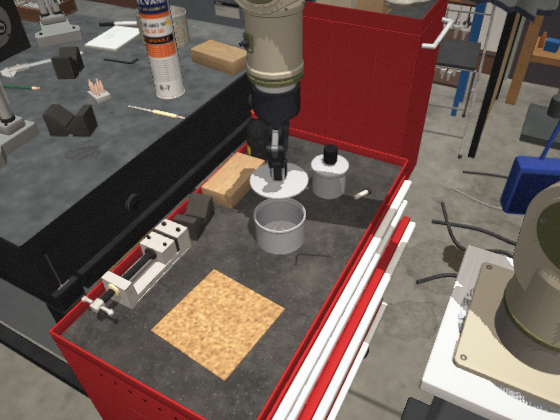

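The lid is held level at (279,180) and the pot stands open below it. Carrying it over the mat and down to just above it.

```bash
python3 -m inch '[{"slide":[0,0.004,0],"yaw":0},{"slide":[0,0.013,0],"yaw":0},{"slide":[0,0.028,0],"yaw":0},{"slide":[0,0.048,0],"yaw":0},{"slide":[0,0.072,0],"yaw":0},{"slide":[0,0.098,0],"yaw":0},{"slide":[0,0.124,0],"yaw":0},{"slide":[0,0.148,0],"yaw":0},{"slide":[0,0.17,0],"yaw":0},{"slide":[0,0.19,0],"yaw":0},{"slide":[-0.001,0.205,0],"yaw":0},{"slide":[-0.001,0.215,0],"yaw":0},{"slide":[-0.001,0.22,0],"yaw":0},{"slide":[-0.001,0.22,0],"yaw":0},{"slide":[-0.001,0.22,0],"yaw":0}]'
python3 -m inch '[{"slide":[0,0,-0.006],"yaw":0},{"slide":[0,0,-0.018],"yaw":0},{"slide":[0,0,-0.034],"yaw":0},{"slide":[0,0,-0.052],"yaw":0},{"slide":[0,0,-0.07],"yaw":0},{"slide":[0,0,-0.086],"yaw":0},{"slide":[0,0,-0.1],"yaw":0},{"slide":[0,0,-0.111],"yaw":0},{"slide":[0,0,-0.119],"yaw":0},{"slide":[0,0,-0.124],"yaw":0},{"slide":[0,0,-0.126],"yaw":0},{"slide":[0,0,-0.126],"yaw":0},{"slide":[0,0,-0.126],"yaw":0}]'
python3 - <<'E'
from h import *
c=camera("scene");cv2.imwrite("pics/s2.png",c["frame"][:,:,::-1])
E
```

```text
clock: 5.87
position: [0.4786, 0.2117, 0.1691]
ee_rot: [0.976, 0.218, -0.0, 0.0]
ft_force: [-0.4, 0.5, -0.3]
grip_width: 0.337
grasp_force: 39.6
clock: 6.95
position: [0.4789, 0.2124, 0.0438]
ee_rot: [0.976, 0.218, 0.0, -0.0]
ft_force: [-0.0, -0.3, -1.6]
grip_width: 0.34
grasp_force: 39.6
```

View pics/s2.png

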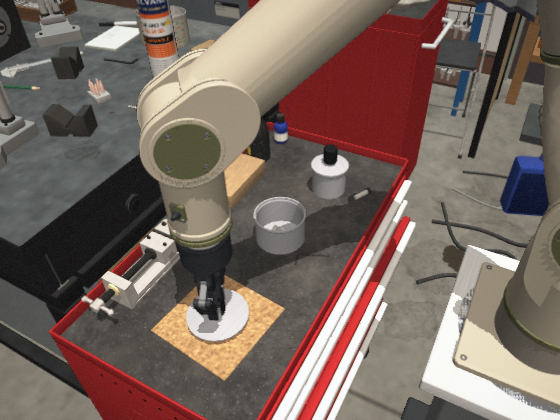

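The lid is level over the middle of the mat, around (217,315). Lowering the last 8 mm slowly.

```bash
python3 -m inch '[{"slide":[0,0,-0.001],"yaw":0},{"slide":[0,0,-0.002],"yaw":0},{"slide":[0,0,-0.003],"yaw":0},{"slide":[0,0,-0.004],"yaw":0},{"slide":[0,0,-0.005],"yaw":0},{"slide":[0,0,-0.006],"yaw":0},{"slide":[0,0,-0.006],"yaw":0},{"slide":[0,0,-0.006],"yaw":0}]'
python3 -m inch '[{"slide":[0,0,-0.0005],"yaw":0},{"slide":[0,0,-0.001],"yaw":0},{"slide":[0,0,-0.0015],"yaw":0},{"slide":[0,0,-0.002],"yaw":0},{"slide":[0,0,-0.002],"yaw":0}]'
```

```text
clock: 7.67
position: [0.4785, 0.2122, 0.0373]
ee_rot: [0.976, 0.218, -0.0, 0.0]
ft_force: [0.1, 0.5, -0.7]
grip_width: 0.339
grasp_force: 39.6
clock: 8.08
position: [0.4786, 0.2122, 0.0359]
ee_rot: [0.976, 0.218, 0.0, 0.0]
ft_force: [-4.0, -1.9, 7.4]
grip_width: 0.339
grasp_force: 40.5
```

Contact, about 9 N. Releasing and retreating.

```bash
python3 -m inch '[{"slide":[0,0,0],"yaw":0},{"slide":[0,0,0],"yaw":0},{"slide":[0,0,0],"yaw":0},{"slide":[0,0,0],"yaw":0},{"slide":[0,0,0],"yaw":0},{"slide":[0,0,0],"yaw":0},{"slide":[0,0,0],"yaw":0},{"slide":[0,0,0],"yaw":0},{"slide":[0,0,0],"yaw":0},{"slide":[0,0,0],"yaw":0}]' 0
python3 -m inch '[{"slide":[0,0,0.005],"yaw":0},{"slide":[0,0,0.015],"yaw":0},{"slide":[0,0,0.03],"yaw":0},{"slide":[0,0,0.05],"yaw":0},{"slide":[0,0,0.075],"yaw":0},{"slide":[0,0,0.1],"yaw":0},{"slide":[0,0,0.125],"yaw":0},{"slide":[0,0,0.15],"yaw":0},{"slide":[0,0,0.165],"yaw":0},{"slide":[0,0,0.17],"yaw":0},{"slide":[0,0,0.17],"yaw":0},{"slide":[0,0,0.17],"yaw":0}]'
python3 - <<'E'
from h import *
c=camera("scene");cv2.imwrite("pics/s3.png",c["frame"][:,:,::-1])
c=camera("wrist");f=c["frame"];hsv=cv2.cvtColor(f,cv2.COLOR_RGB2HSV)
w=((hsv[...,1]<50)&(hsv[...,2]>140)).astype(np.uint8)
for k in cv2.findContours(w,cv2.RETR_EXTERNAL,cv2.CHAIN_APPROX_NONE)[0]:
    if cv2.contourArea(k)>3000:
        P=np.array([onplane(c,u,v,.017)[:2] for u,v in k[:,0]],np.float32);print(cv2.boundingRect(k),cv2.minEnclosingCircle(P))
E
```

```text
clock: 8.92
position: [0.4786, 0.2122, 0.0353]
ee_rot: [0.976, 0.218, 0.0, 0.0]
ft_force: [0.6, 0.6, -0.4]
grip_width: 1.001
grasp_force: 0.0
clock: 9.92
position: [0.4783, 0.212, 0.2049]
ee_rot: [0.976, 0.218, -0.0, 0.0]
ft_force: [0.3, -0.7, -0.3]
grip_width: 0.999
grasp_force: 0.0
(171, 281, 58, 101) ((0.2505176067352295, 0.22100423276424408), 0.07877989858388901)
(228, 127, 99, 97) ((0.4798702895641327, 0.21253329515457153), 0.05165887251496315)
```

View pics/s3.png

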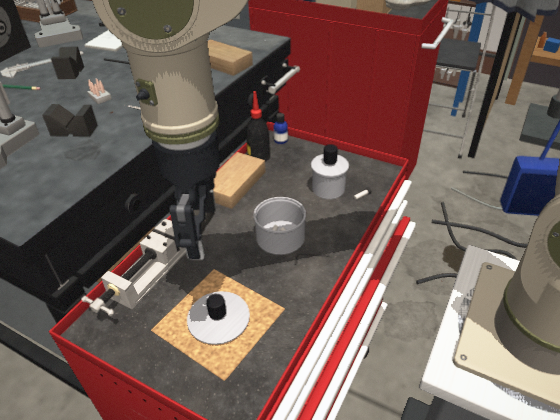

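The lid lies flat with its knob up in the middle of the mat (218,316), measured at (0.480,0.213). Both pots look unmoved and the gripper is clear.

```bash
python3 -c "from workcell import *; print(hand_in())"
```

```text
the job is handed in; nothing more can be done
None
```

The job is handed in at about 10 s on the clock: the large lid lies flat, knob up, about 2 mm from the mat's centre by the wrist camera; both pots look unmoved and the small lid is still on, though no verdict came back.

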